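# Line up the camera lenses by height on the lens rail

### The arm

A 6-joint arm with a two-finger parallel gripper is mounted at the origin on the work surface. World frame = base frame: x ahead of the robot, y to its left, z up, the work surface at z = 0. Lengths are in mm, angles in rad, forces in N, time in s.
With the tool pointing down it reaches from about 275 to 750 mm from the base axis. Payload 10.2 kg.
Tool frame: the origin (TCP) lies midway between the tips of the shut fingers; the grasp point (between the pads) lies 19 mm behind it; z points along the fingers, y is the line along which they close (so a half turn about z gives the same grasp; the last joint's range is limited). The gripper opens to 85 mm and grips with 20 to 120 N. Pads are 22 mm wide; open, the fingers measure 114 mm over their backs; the gripper's body (76 mm by 85 mm) begins 54 mm behind the grasp point. The pads swing forward as they close: fully open they stand 13 mm farther back than shut.
Start: joints at [-1.473, 0.313, 1.498, -0, 1.331, -0.223], TCP at [165.533, -498.227, 200.394] pointing down, gripper open.
Joint ranges: [-2.94, 2.94], [-0.97, 2.17], [0.19, 2.56], [-1.23, 4.37], [0.02, 3.11], [-2.88, 2.88]. Speed limits (rad/s): [2.39, 2.39, 3.01, 3.14, 3.14, 3.14].

### API

Orientations are given as a unit quaternion [w, x, y, z].
In Python, from rig import sense, capture, finish_job, find_in, place_of gives the robot as it stands. The module is installed in compiled form; this text tells all that it offers.
- The arm moves only by the shell command python3 -m jog 'ROWS' [FORCE]. ROWS is JSON, a list of rows, each an object of numbers: "tx", "ty", "tz": the shift along the tool's x, y, z in mm; "ax", "ay", "az": the turn, a rotation vector about the tool's x, y, z in rad; "jaw": the closure, from -1 (fully open) to 1 (shut), so that 0 is half open. In form: [{"tx": .., "ty": .., "tz": .., "ax": .., "ay": .., "az": .., "jaw": ..}, ...]. A call has 1 to 5 rows; each row shifts and turns the commanded pose from where the row before left it, along the tool's axes as they then stand; what a row does not reach is not made up. A row lasts 1/8 s, in which the tool goes at most 62.5 mm and 10.7 degrees, less where a joint would pass 70% of its speed; a pose out of reach is approached as far as the arm can. A call with a gripper value outside its range is refused whole. The fingers move at their own pace and stop on an object; FORCE is the grip in N (left out, the last holds). Time passes only in rows, so rows that do not move let the fingers close. It gives the time, the measured TCP pose, the force, the opening and the grip force at its end, in the units of the state.
- sense(): the state, without advancing time (a new reading comes with each control period).
- capture(name): name is "scene" or "top" or "wrist"; returns a dict with "color" (420x560x3 uint8, red, green, blue), "depth" (420x560 float32, mm along the optical axis (not along the pixel's ray), 0 where there is no reading), "fx", "fy", "cx", "cy" (pixels), "k1" (the pictures are not rectified: a ray, as slopes to the right and down, at radius r is drawn at 1 + k1 r^2 times it, then the intrinsics apply), "camera_from_world" (4x4, takes a point from world to camera coordinates); the wrist camera has in their place "mount" (4x4, takes a point from camera to tool coordinates, whose origin is the TCP and whose axes are the flange's). Camera axes: x right, y up, looking along -z (the intrinsics and any distortion apply to the point x, -y, -z); pixel columns grow to the right and rows downward; lengths in mm; the calibration is good to about 2 mm. A picture is of the moment at which its call begins: read the wrist's pose just before it.
- finish_job(): hands the job in; it is judged then, once.
Trained networks look in the newest picture that a camera, given by its name, has taken for a name from the list of things; names that differ only in an ending like _2 or _b are one class to them, and where a whole thing is asked for, a point or a joint stands for the part that bears it (a point fixed in the world has none). Each returns a list of dicts, best first, with "conf" (0 to 1); they miss things now and then, are a little off and sometimes report something else, mostly with a low value. They report only what shows in the picture. A call takes as long as a camera call.
- find_in(query, camera): "centre" ([column, row] in pixels, amid what is visible of it).
- place_of(query, camera): "centre" ([column, row] in pixels: a listed point, or the origin of a listed thing).
The state is a dict: "time_s": time; "joints": joint angles; "dq": joint speeds; "tau": joint torques, N m; "eef_pos": TCP position; "ee_rot": TCP orientation; "force": force on the tool from outside, world axes, zero at the start; "wrist_torque": the same for the moment, N m; "grip_width": opening from 0.0 (shut) to 1.0 (fully open); "grip_force": force on a finger pad.
Only numpy, scipy, OpenCV 4.12 (cv2) and the standard library are available. Lean on these libraries where they do the work, as an engineer would, in place of code of your own. Each camera call takes 0.05 s, during which the arm holds its last target. There are 200 camera calls.

### The job

Line the four black camera lenses up by height on the dark rail, one standing upright on the middle of each white pad: the shortest on the pad next to the green button, then rising pad by pad to the tallest at the other end. Set them down gently, never tip one over, and leave the calibration target (the small glass disc on a brass foot) where it stands.

Things in the scene. Friction and masses are not known exactly. Their poses are not given: they have to be found in the camera images.
- lens_1: the shortest of four black camera lenses: an upright round barrel, 32 mm in diameter over its whole height, 40 mm high, about 60 g, aluminium foot ring, dark blue glass in a steel ring on top; origin at the centre of its underside, z up
- lens_2: the second shortest of four black camera lenses: an upright round barrel, 36 mm in diameter over its whole height, 52 mm high, about 90 g, aluminium foot ring, dark blue glass in a steel ring on top; origin at the centre of its underside, z up
- lens_3: the second tallest of four black camera lenses: an upright round barrel, 40 mm in diameter over its whole height, 64 mm high, about 120 g, aluminium foot ring, dark blue glass in a steel ring on top; origin at the centre of its underside, z up
- lens_4: the tallest of four black camera lenses: an upright round barrel, 44 mm in diameter over its whole height, 76 mm high, about 160 g, aluminium foot ring, dark blue glass in a steel ring on top; origin at the centre of its underside, z up
- pad_a: the end pad on the robot's left (largest y) of the four fixed round white pads in a row on the dark rail (74 x 372 mm, 8 mm high): 56 mm in diameter, 4 mm thick, neighbours 75 mm apart; origin at the centre of the pad's underside, on the rail's top; the pad's top is 4 mm higher, 12 mm above the table. Its y axis runs along the rail towards pad_a's end
- pad_b: the second pad from the robot's left of the four fixed round white pads in a row on the dark rail (74 x 372 mm, 8 mm high): 56 mm in diameter, 4 mm thick, neighbours 75 mm apart; origin at the centre of the pad's underside, on the rail's top; the pad's top is 4 mm higher, 12 mm above the table. Its y axis runs along the rail towards pad_a's end
- pad_c: the third pad from the robot's left of the four fixed round white pads in a row on the dark rail (74 x 372 mm, 8 mm high): 56 mm in diameter, 4 mm thick, neighbours 75 mm apart; origin at the centre of the pad's underside, on the rail's top; the pad's top is 4 mm higher, 12 mm above the table. Its y axis runs along the rail towards pad_a's end
- pad_d: the end pad on the robot's right (smallest y) of the four fixed round white pads in a row on the dark rail (74 x 372 mm, 8 mm high): 56 mm in diameter, 4 mm thick, neighbours 75 mm apart; origin at the centre of the pad's underside, on the rail's top; the pad's top is 4 mm higher, 12 mm above the table. Its y axis runs along the rail towards pad_a's end
- green_button: green marker button (25 mm across, 6 mm high) fixed at one end of the rail, 52 mm beyond the centre of an end pad: it marks the end for the shortest lens, and may be at pad_a's or at pad_d's end. A plain steel button of the same size is at the other end. Origin at the centre of its underside
- target_stand: calibration target, loose, to be left alone: square brass foot 30 mm wide with a post and an upright steel-rimmed green glass disc 28 mm in diameter, 56 mm high over all, 120 g; stands among the lenses; origin at the centre of its underside

How it is judged (in metres and radians):
At the end, for the whole second after the job is handed in: Each lens stands upright (within 0.1 rad), released and at rest, on its own pad with its centre within 12 mm of the pad's centre, in order of height from the shortest at the green button's end to the tallest at the other end; the calibration target is within 20 mm of where it stood (((horizontal distance between green_button and pad_a below 0.1 m and horizontal distance between lens_1 and pad_a below 0.012 m and z of lens_1 in the frame of pad_a between 0.001 and 0.008 m and horizontal distance between lens_2 and pad_b below 0.012 m and z of lens_2 in the frame of pad_b between 0.001 and 0.008 m and horizontal distance between lens_3 and pad_c below 0.012 m and z of lens_3 in the frame of pad_c between 0.001 and 0.008 m and horizontal distance between lens_4 and pad_d below 0.012 m and z of lens_4 in the frame of pad_d between 0.001 and 0.008 m) or (horizontal distance between green_button and pad_d below 0.1 m and horizontal distance between lens_1 and pad_d below 0.012 m and z of lens_1 in the frame of pad_d between 0.001 and 0.008 m and horizontal distance between lens_2 and pad_c below 0.012 m and z of lens_2 in the frame of pad_c between 0.001 and 0.008 m and horizontal distance between lens_3 and pad_b below 0.012 m and z of lens_3 in the frame of pad_b between 0.001 and 0.008 m and horizontal distance between lens_4 and pad_a below 0.012 m and z of lens_4 in the frame of pad_a between 0.001 and 0.008 m)) and angle between each of lens_1, lens_2, lens_3, lens_4's own z axis and vertical below 0.1 rad and linear speed of each of lens_1, lens_2, lens_3, lens_4 below 0.02 m/s and distance of target_stand from where it was at the start of the episode below 0.02 m); the robot touches nothing.
It fails at once if a lens is dropped (falls faster than 0.5 m/s out of the fingers: a drop of more than about 13 mm) ((contact force between lens_1 and the fingers below 0.05 N and linear speed of lens_1 above 0.5 m/s) or (contact force between lens_2 and the fingers below 0.05 N and linear speed of lens_2 above 0.5 m/s) or (contact force between lens_3 and the fingers below 0.05 N and linear speed of lens_3 above 0.5 m/s) or (contact force between lens_4 and the fingers below 0.05 N and linear speed of lens_4 above 0.5 m/s)).
It fails at once if a lens is tipped over (more than about 40 degrees) (angle between any of lens_1, lens_2, lens_3, lens_4's own z axis and vertical above 0.7 rad).
It fails at once if a lens is rammed onto a pad (more than 40 N on a pad) (contact force between any of pad_a, pad_b, pad_c, pad_d and anything else above 40 N).
It fails at once if the calibration target is moved by more than 20 mm or knocked over (distance of target_stand from where it was at the start of the episode above 0.02 m or angle between target_stand's own z axis and vertical above 0.4 rad).
It also fails if it takes over 104 s, if anything falls off the work surface, if the arm or the gripper's body presses on something with over 40 N, if the wrist force passes 120 N, or if a joint passes its speed limit or range.

## Working session

There is one attempt and no reset: what is moved stays moved. The work goes in short steps, Python scripts to look and compute and a shell command to move; the robot and the scene stay as the last step left them, time stands still between calls to the robot, and variables do not carry over. Pictures are saved under pics/ and viewed, at most 14 in all, crops included, and the job is handed in when it is done.

```bash
mkdir -p pics; cat > h.py <<'E'
import numpy as np, cv2
from rig import *
from scipy.spatial.transform import Rotation as R
def save(c,n): cv2.imwrite('pics/'+n+'.png',c['color'][:,:,::-1])
def rotq(q): return R.from_quat([q[1],q[2],q[3],q[0]]).as_matrix()
def pose():
    s=sense(); T=np.eye(4); T[:3,:3]=rotq(s['ee_rot']); T[:3,3]=s['eef_pos']; return T
def w_from_c(c,T=None):
    if 'mount' in c: return T@np.array(c['mount'])
    return np.linalg.inv(np.array(c['camera_from_world']))
def ray(c,px):
    d=np.array([(px[0]-c['cx'])/c['fx'],(px[1]-c['cy'])/c['fy']]); u=d.copy()
    for _ in range(20): u=d/(1+c['k1']*(u@u))
    return np.array([u[0],-u[1],-1.])
def at_z(c,px,z,T=None):
    M=w_from_c(c,T); r=M[:3,:3]@ray(c,px); o=M[:3,3]
    return o+r*(z-o[2])/r[2]
def at_depth(c,px,T=None):
    M=w_from_c(c,T); d=c['depth'][int(px[1]),int(px[0])]
    return M[:3,3]+M[:3,:3]@(ray(c,px)*d)
E
python3 - <<'E'
from h import *
np.set_printoptions(precision=1,suppress=True)
for n in ['top','scene']:
    c=capture(n); save(c,n+'0')
    for q in ['lens_1','pad_a','green_button','target_stand']:
        for f in (find_in,place_of):
            for r in f(q,n):
                if r['conf']>.25: print(n,q,f.__name__,round(r['conf'],2),np.array(r['centre']),at_z(c,r['centre'],8 if q[0] in'pg' else 0), at_depth(c,r['centre']))
print(sense())
E
```

```text
top lens_1 call 0.9 [161.9 266.4] [458.3 247.8   0. ] [453.  229.9  66. ]
top lens_1 call 0.86 [394.6 252.2] [ 480.3 -234.1    0. ] [ 472.3 -212.7   75.8]
top lens_1 call 0.82 [225.4 263.1] [462.7 117.3   0. ] [458.2 110.9  53.6]
top lens_1 call 0.56 [338.2 260.2] [ 465.3 -116.4    0. ] [ 461.7 -110.5   40.1]
top lens_1 call 0.88 [170.4 266.9] [456.9 230.3   0. ] [452.3 215.7  58.6]
top lens_1 call 0.84 [227.4 263.2] [462.5 113.2   0. ] [458.  107.1  52.4]
top lens_1 call 0.61 [337.7 261.2] [ 463.2 -115.3    0. ] [ 459.7 -109.4   40.7]
top lens_1 call 0.59 [386.8 254.4] [ 476.  -217.7    0. ] [ 470.3 -202.9   56.2]
top pad_a call 0.97 [308.7 174.2] [649.7 -60.6   8. ] [648.  -60.1  13.4]
top pad_a call 0.94 [343.3 164. ] [ 671.5 -136.1    8. ] [ 669.8 -135.3   13.2]
top pad_a call 0.81 [277.2 178.5] [641.    7.4   8. ] [639.9   7.5  12. ]
top pad_a call 0.7 [242.9 184.1] [629.6  81.1   8. ] [628.3  80.8  12.6]
top pad_a call 0.98 [276.5 177.9] [642.4   8.9   8. ] [641.6   8.9  10.7]
top pad_a call 0.88 [341.5 166.5] [ 665.9 -132.     8. ] [ 664.8 -131.4   11.4]
top pad_a call 0.69 [2
[... 2018 characters left out ...]
216.4] [ 469.6 -119.9    8. ] [ 482.3 -124.5   30.6]
scene target_stand call 0.84 [241.1 169.3] [429.3   3.    0. ] [441.9  -4.5  20.7]
scene target_stand call 0.96 [242.5 175.5] [442.4  -3.1   0. ] [446.7  -5.7   7.4]
scene target_stand call 0.38 [197.9 217.7] [ 468.5 -118.2    0. ] [ 482.9 -123.4   25.7]
{'time_s': 0.9, 'joints': array([-1.5,  0.3,  1.5, -0. ,  1.3, -0.2]), 'dq': array([-0.,  0., -0.,  0., -0., -0.]), 'tau': array([  0. , -41.2, -26. ,  -0. ,   0. ,   0. ]), 'eef_pos': array([ 165.5, -498.2,  200.4]), 'ee_rot': array([ 0. ,  1. ,  0.2, -0. ]), 'force': array([ 0.4, -1.1, -1.1]), 'wrist_torque': array([-0. , -0. , -0.1]), 'grip_force': 0.0, 'grip_width': 0.9983566635908661}
```

```bash
python3 - <<'E'
from h import *
np.set_printoptions(precision=1,suppress=True)
c=capture('top'); M=w_from_c(c)
v,u=np.mgrid[:420,:560]
pts=np.array([ray(c,(x,y)) for y in range(120,330) for x in range(100,460)])*c['depth'][120:330,100:460].reshape(-1,1)
W=pts@M[:3,:3].T+M[:3,3]; np.save('W.npy',W)
for x,y,h in [(455,232,76),(458,108,76),(462,-111,76),(472,-212,76)]:
    s=W[(np.hypot(W[:,0]-x,W[:,1]-y)<45)&(W[:,2]>20)]
    t=np.percentile(s[:,2],90); k=s[s[:,2]>t-5]
    print(t,len(k),k.min(0),k.max(0),(k.min(0)+k.max(0))/2,k.mean(0))
# pads: white
C=c['color'][120:330,100:460].reshape(-1,3).astype(int)
for x,y in [(625,80),(641,8),(650,-60),(666,-133)]:
    s=W[(np.hypot(W[:,0]-x,W[:,1]-y)<36)&(C.min(1)>170)]
    print(len(s),s.mean(0),(s.min(0)+s.max(0))/2,s.max(0)-s.min(0))
print(M[:3,3]); T=pose(); print(T)
E
```

```text
65.9610441802778 338 [438.8 216.8  61.1] [477.1 255.3  68.4] [457.9 236.1  64.7] [457.3 235.5  64.3]
54.554170801327736 255 [442.9  92.1  49.7] [476.2 125.6  56.4] [459.6 108.8  53.1] [459.8 108.5  52.7]
42.253577542336906 198 [ 454.  -130.7   37.3] [ 484.1 -100.3   44.1] [ 469.  -115.5   40.7] [ 468.6 -115.6   40.5]
78.01687735817465 421 [ 453.8 -242.3   73. ] [ 497.5 -200.7   80.1] [ 475.6 -221.5   76.6] [ 474.7 -221.6   76.4]
508 [622.6  84.4  12.1] [622.5  84.   11.9] [52.9 54.1 10.5]
502 [637.1  11.1  12. ] [637.1  11.1  11.2] [53.7 53.8 10.5]
495 [651.7 -62.7  12.1] [652.1 -62.1  11.8] [53.9 53.6  9.4]
490 [ 666.2 -136.1   12. ] [ 666.9 -135.9   11.5] [53.4 53.6  8.7]
[388.2  11.9 872. ]
[[   0.9    0.3    0.   165.5]
 [   0.3   -0.9   -0.  -498.2]
 [   0.     0.    -1.   200.4]
 [   0.     0.     0.     1. ]]
```

View pics/top0.png

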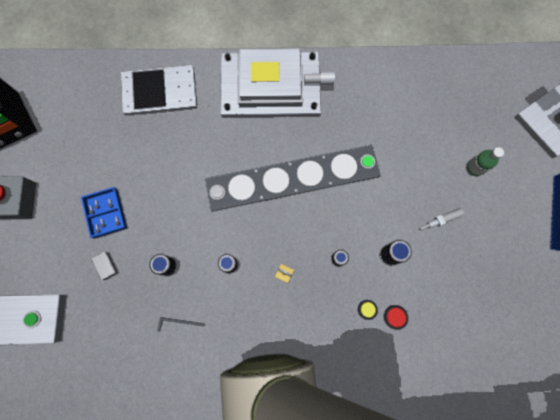

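View pics/scene0.png

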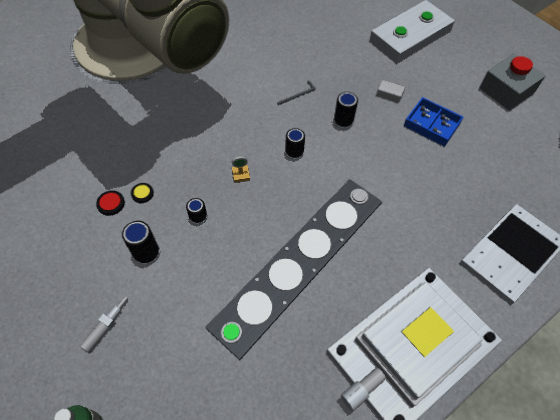

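The green button is at pad_d's end (top picture 368,161). The lenses stand apart from left to right as lens_3, lens_2, target, lens_1 and lens_4. I'll grip across the rail and do lens_4 first.

```bash
cat > d.py <<'E'
import sys
from h import *
# usage: d.py x y z : shift left in tool axes, yaw error from 1.768
T=pose(); s=sense(); g=np.array([float(a) for a in sys.argv[1:4]])
print('tool shift',np.round(T[:3,:3].T@(g-T[:3,3]),1),'yaw',round(np.arctan2(T[1,0],T[0,0]),3),'pos',np.round(T[:3,3],1),'tilt',np.round(T[:3,2],3),'t',round(s['time_s'],2),'F',np.round(s['force'],1),'w',round(s['grip_width'],3),'gf',np.round(s['grip_force'],1),'j6',round(s['joints'][5],2))
E
python3 -m jog '[{"az":-0.18},{"az":-0.18},{"az":-0.18},{"az":-0.18},{"az":-0.18}]' 40
python3 -m jog '[{"az":-0.18},{"az":-0.18},{"az":-0.18}]'
python3 d.py 475 -221.5 150
```

```text
tool shift [ 380.9 -165.    50.4] yaw 0.321 pos [ 165.5 -498.2  200.4] tilt [ 0. -0. -1.] t 0.95 F [-0.1 -0.1 -0.1] w 0.999 gf 0.0 j6 -0.22schema error: expected keys tx, ty, tz, ax, ay, az, jaw
schema error: expected keys tx, ty, tz, ax, ay, az, jaw
```

```bash

python3 -m jog '[{"tx":0,"ty":0,"tz":0,"ax":0,"ay":0,"az":-0.18,"jaw":-1},{"tx":0,"ty":0,"tz":0,"ax":0,"ay":0,"az":-0.18,"jaw":-1},{"tx":0,"ty":0,"tz":0,"ax":0,"ay":0,"az":-0.18,"jaw":-1},{"tx":0,"ty":0,"tz":0,"ax":0,"ay":0,"az":-0.18,"jaw":-1},{"tx":0,"ty":0,"tz":0,"ax":0,"ay":0,"az":-0.18,"jaw":-1}]' 40
python3 -m jog '[{"tx":0,"ty":0,"tz":0,"ax":0,"ay":0,"az":-0.18,"jaw":-1},{"tx":0,"ty":0,"tz":0,"ax":0,"ay":0,"az":-0.18,"jaw":-1},{"tx":0,"ty":0,"tz":0,"ax":0,"ay":0,"az":-0.18,"jaw":-1}]'
python3 d.py 475 -221.5 150
```

```text
time_s: 1.58
eef_pos: [165.5, -498.2, 200.4]
ee_rot: [0.0, 0.818, 0.576, 0.0]
force: [0.6, 0.4, -1.1]
grip_width: 1.0
grip_force: 0.0
time_s: 1.95
eef_pos: [165.6, -498.2, 200.4]
ee_rot: [-0.0, 0.635, 0.773, 0.0]
force: [-0.1, 0.2, 0.3]
grip_width: 1.003
grip_force: 0.0
tool shift [211.1 357.4  50.4] yaw 1.767 pos [ 165.6 -498.2  200.4] tilt [-0.  0. -1.] t 1.95 F [-0.1  0.2  0.3] w 1.003 gf 0.0 j6 -1.67
```

```bash

python3 -m jog '[{"tx":21,"ty":36,"tz":5,"ax":0,"ay":0,"az":0,"jaw":-1},{"tx":21,"ty":36,"tz":5,"ax":0,"ay":0,"az":0,"jaw":-1},{"tx":21,"ty":36,"tz":5,"ax":0,"ay":0,"az":0,"jaw":-1},{"tx":21,"ty":36,"tz":5,"ax":0,"ay":0,"az":0,"jaw":-1},{"tx":21,"ty":36,"tz":5,"ax":0,"ay":0,"az":0,"jaw":-1}]'
python3 -m jog '[{"tx":21,"ty":36,"tz":5,"ax":0,"ay":0,"az":0,"jaw":-1},{"tx":21,"ty":36,"tz":5,"ax":0,"ay":0,"az":0,"jaw":-1},{"tx":21,"ty":36,"tz":5,"ax":0,"ay":0,"az":0,"jaw":-1},{"tx":21,"ty":36,"tz":5,"ax":0,"ay":0,"az":0,"jaw":-1},{"tx":22,"ty":33,"tz":5,"ax":0,"ay":0,"az":0,"jaw":-1}]'
python3 -m jog '[{"tx":0,"ty":0,"tz":0,"ax":0,"ay":0,"az":0,"jaw":-1},{"tx":0,"ty":0,"tz":0,"ax":0,"ay":0,"az":0,"jaw":-1}]' >/dev/null
python3 d.py 475 -221.5 150
python3 - <<'E'
from h import *
T=pose(); c=capture('wrist'); save(c,'w1'); np.set_printoptions(precision=1,suppress=True)
for f in (find_in,place_of):
  for r in f('lens_4','wrist'):
    print(round(r['conf'],2),np.array(r['centre']),at_z(c,r['centre'],0,T),at_z(c,r['centre'],76,T),at_depth(c,r['centre'],T))
E
```

```text
time_s: 2.58
eef_pos: [323.4, -360.2, 175.4]
ee_rot: [0.0, 0.637, 0.771, -0.0]
force: [0.6, 0.2, 0.0]
grip_width: 0.999
grip_force: 0.0
time_s: 3.2
eef_pos: [477.3, -222.6, 150.3]
ee_rot: [0.0, 0.637, 0.771, -0.0]
force: [0.1, -0.0, 0.2]
grip_width: 1.001
grip_force: 0.0
tool shift [ 2.6 -0.5  0.4] yaw 1.761 pos [ 476.  -223.9  150.4] tilt [-0. -0. -1.] t 3.45 F [ 0.2 -0.  -0.4] w 0.999 gf 0.0 j6 -0.85
0.89 [276.  201.6] [ 474.2 -235.5    0. ] [ 471.9 -217.6   76. ] [ 471.9 -217.3   76.9]
0.84 [295.8  74.6] [ 469.7 -110.1    0. ] [ 468.5 -121.6   76. ] [ 469.  -116.6   42.7]
0.84 [276.8 187. ] [ 472.1 -220.     0. ] [ 470.3 -205.7   76. ] [ 470.3 -205.8   75.6]
0.57 [294.2  78.2] [ 468.8 -113.5    0. ] [ 467.8 -124.2   76. ] [ 468.3 -119.3   41.5]
```

View pics/w1.png

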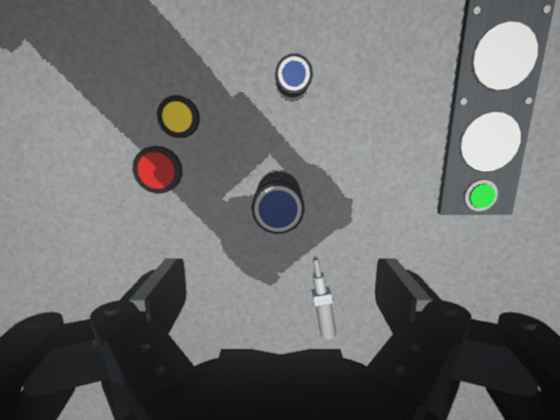

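Lens_4 is between the fingers ahead (top glass at 278,208 ≈ (473.5,-222)), and this agrees with the top camera. I'll descend and grip.

```bash

python3 -m jog '[{"tx":2,"ty":-1.5,"tz":20,"ax":0,"ay":0,"az":0,"jaw":-1},{"tx":0,"ty":0,"tz":35,"ax":0,"ay":0,"az":0,"jaw":-1},{"tx":0,"ty":0,"tz":35,"ax":0,"ay":0,"az":0,"jaw":-1},{"tx":0,"ty":0,"tz":25,"ax":0,"ay":0,"az":0,"jaw":-1},{"tx":0,"ty":0,"tz":15,"ax":0,"ay":0,"az":0,"jaw":-1}]'
python3 -m jog '[{"tx":0,"ty":0,"tz":0,"ax":0,"ay":0,"az":0,"jaw":-0.2},{"tx":0,"ty":0,"tz":0,"ax":0,"ay":0,"az":0,"jaw":0},{"tx":0,"ty":0,"tz":0,"ax":0,"ay":0,"az":0,"jaw":0.3},{"tx":0,"ty":0,"tz":0,"ax":0,"ay":0,"az":0,"jaw":1},{"tx":0,"ty":0,"tz":0,"ax":0,"ay":0,"az":0,"jaw":1}]' 40
python3 -m jog '[{"tx":0,"ty":0,"tz":0,"ax":0,"ay":0,"az":0,"jaw":1},{"tx":0,"ty":0,"tz":0,"ax":0,"ay":0,"az":0,"jaw":1},{"tx":0,"ty":0,"tz":0,"ax":0,"ay":0,"az":0,"jaw":1}]'
```

```text
time_s: 4.22
eef_pos: [473.8, -222.3, 19.5]
ee_rot: [-0.0, 0.637, 0.771, -0.0]
force: [0.0, -0.0, 0.6]
grip_width: 1.006
grip_force: 0.0
time_s: 4.85
eef_pos: [474.9, -222.5, 21.6]
ee_rot: [0.001, 0.637, 0.771, -0.0]
force: [-2.4, 0.4, 7.1]
grip_width: 0.499
grip_force: 40.3
time_s: 5.22
eef_pos: [474.9, -222.5, 21.6]
ee_rot: [0.001, 0.637, 0.771, -0.0]
force: [-1.4, -0.6, 6.8]
grip_width: 0.499
grip_force: 40.3
```

```bash

python3 -m jog '[{"tx":0,"ty":0,"tz":-5,"ax":0,"ay":0,"az":0,"jaw":1},{"tx":0,"ty":0,"tz":-15,"ax":0,"ay":0,"az":0,"jaw":1},{"tx":0,"ty":0,"tz":-25,"ax":0,"ay":0,"az":0,"jaw":1},{"tx":0,"ty":0,"tz":-25,"ax":0,"ay":0,"az":0,"jaw":1},{"tx":0,"ty":0,"tz":-10,"ax":0,"ay":0,"az":0,"jaw":1}]'
python3 d.py 622.5 84 100
```

```text
time_s: 5.85
eef_pos: [474.9, -222.3, 102.3]
ee_rot: [0.001, 0.637, 0.771, 0.0]
force: [-0.4, -0.8, -2.1]
grip_width: 0.505
grip_force: 40.9
tool shift [272.9 202.8   2.1] yaw 1.761 pos [ 474.9 -222.3  102.3] tilt [ 0.002 -0.002 -1.   ] t 5.85 F [-0.4 -0.8 -2.1] w 0.505 gf 40.9 j6 -0.85
```

```bash

python3 -m jog '[{"tx":15,"ty":10,"tz":0,"ax":0,"ay":0,"az":0,"jaw":1},{"tx":30,"ty":22,"tz":0,"ax":0,"ay":0,"az":0,"jaw":1},{"tx":30,"ty":22,"tz":0,"ax":0,"ay":0,"az":0,"jaw":1},{"tx":30,"ty":22,"tz":0,"ax":0,"ay":0,"az":0,"jaw":1},{"tx":30,"ty":23,"tz":0,"ax":0,"ay":0,"az":0,"jaw":1}]'
python3 -m jog '[{"tx":30,"ty":22,"tz":0,"ax":0,"ay":0,"az":0,"jaw":1},{"tx":30,"ty":22,"tz":0,"ax":0,"ay":0,"az":0,"jaw":1},{"tx":30,"ty":22,"tz":0,"ax":0,"ay":0,"az":0,"jaw":1},{"tx":28,"ty":22,"tz":0,"ax":0,"ay":0,"az":0,"jaw":1},{"tx":20,"ty":16,"tz":0,"ax":0,"ay":0,"az":0,"jaw":1}]'
python3 -m jog '[{"tx":0,"ty":0,"tz":0,"ax":0,"ay":0,"az":0,"jaw":1},{"tx":0,"ty":0,"tz":0,"ax":0,"ay":0,"az":0,"jaw":1}]' >/dev/null
python3 d.py 622.5 84 33
python3 - <<'E'
from h import *
T=pose(); c=capture('wrist'); save(c,'w2'); np.set_printoptions(precision=1,suppress=True)
for q in ('lens_4','pad_a'):
  for r in find_in(q,'wrist'):
    print(q,round(r['conf'],2),np.array(r['centre']),at_z(c,r['centre'],12,T),at_depth(c,r['centre'],T))
E
```

```text
time_s: 6.48
eef_pos: [546.1, -68.2, 99.4]
ee_rot: [-0.001, 0.637, 0.771, -0.0]
force: [0.2, 0.3, -1.1]
grip_width: 0.498
grip_force: 40.9
time_s: 7.1
eef_pos: [621.8, 87.2, 99.0]
ee_rot: [-0.001, 0.636, 0.771, -0.001]
force: [0.2, 0.2, -1.6]
grip_width: 0.506
grip_force: 41.0
tool shift [-0.8  1.  66.6] yaw 1.761 pos [621.5  84.6  99.6] tilt [-0.002 -0.    -1.   ] t 7.35 F [-0.7 -0.4 -1.4] w 0.498 gf 41.1 j6 -0.24
lens_4 0.68 [277.6 273.3] [631.4  22.7  12. ] [619.9  91.8 154.5]
lens_4 0.65 [ 62.9 137.9] [440. 107.  12.] [466.1 113.5  52.1]
lens_4 0.46 [104.1 362.2] [ 482.8 -102.2   12. ] [ 479.9 -108.     5.9]
pad_a 0.77 [282.3 344. ] [649.7 -49.4  12. ] [649.8 -49.8  11.5]
pad_a 0.65 [281.4 194. ] [620.9  95.2  12. ] [620.9  95.2  12.2]
```

View pics/w2.png

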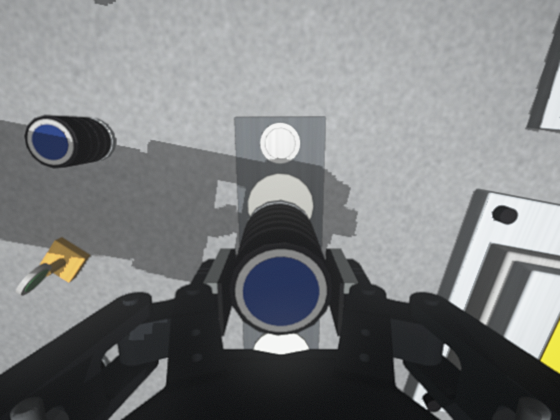

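Lens_4 is held centrally between the fingers (280,290), over the rail axis, with pad_a just under it (281,194). I'll lower it.

```bash

python3 -m jog '[{"tx":-0.8,"ty":1,"tz":15,"ax":0,"ay":0,"az":0,"jaw":1},{"tx":0,"ty":0,"tz":20,"ax":0,"ay":0,"az":0,"jaw":1},{"tx":0,"ty":0,"tz":15,"ax":0,"ay":0,"az":0,"jaw":1},{"tx":0,"ty":0,"tz":8,"ax":0,"ay":0,"az":0,"jaw":1},{"tx":0,"ty":0,"tz":3,"ax":0,"ay":0,"az":0,"jaw":1}]'
python3 -m jog '[{"tx":0,"ty":0,"tz":1,"ax":0,"ay":0,"az":0,"jaw":1},{"tx":0,"ty":0,"tz":1,"ax":0,"ay":0,"az":0,"jaw":1},{"tx":0,"ty":0,"tz":0,"ax":0,"ay":0,"az":0,"jaw":1}]'
python3 d.py 622.5 84 33
```

```text
time_s: 8.12
eef_pos: [623.3, 83.8, 39.0]
ee_rot: [-0.0, 0.637, 0.771, -0.0]
force: [-0.5, -0.2, -2.4]
grip_width: 0.502
grip_force: 41.1
time_s: 8.5
eef_pos: [623.4, 83.9, 37.7]
ee_rot: [0.0, 0.637, 0.771, 0.0]
force: [0.6, 0.3, -1.8]
grip_width: 0.502
grip_force: 41.1
tool shift [ 0.3 -0.9  4.7] yaw 1.761 pos [623.4  83.9  37.7] tilt [ 0. -0. -1.] t 8.5 F [ 0.6  0.3 -1.8] w 0.502 gf 41.1 j6 -0.24
```

```bash

python3 -m jog '[{"tx":0,"ty":0,"tz":1,"ax":0,"ay":0,"az":0,"jaw":1},{"tx":0,"ty":0,"tz":1,"ax":0,"ay":0,"az":0,"jaw":1},{"tx":0,"ty":0,"tz":0,"ax":0,"ay":0,"az":0,"jaw":1}]'
python3 -m jog '[{"tx":0,"ty":0,"tz":1,"ax":0,"ay":0,"az":0,"jaw":1},{"tx":0,"ty":0,"tz":0,"ax":0,"ay":0,"az":0,"jaw":1}]'
python3 -m jog '[{"tx":0,"ty":0,"tz":1,"ax":0,"ay":0,"az":0,"jaw":1},{"tx":0,"ty":0,"tz":0,"ax":0,"ay":0,"az":0,"jaw":1}]'

```

```text
time_s: 8.88
eef_pos: [623.3, 83.9, 35.3]
ee_rot: [-0.0, 0.637, 0.771, -0.0]
force: [-0.8, -0.1, -1.1]
grip_width: 0.507
grip_force: 41.1
time_s: 9.12
eef_pos: [623.3, 83.9, 34.3]
ee_rot: [-0.0, 0.637, 0.771, -0.0]
force: [-0.8, -0.1, -1.3]
grip_width: 0.501
grip_force: 41.1
time_s: 9.38
eef_pos: [623.4, 83.9, 33.7]
ee_rot: [0.0, 0.637, 0.771, 0.0]
force: [-2.0, -0.1, 2.0]
grip_width: 0.5
grip_force: 41.4
```

```bash

python3 -m jog '[{"tx":0,"ty":0,"tz":0.5,"ax":0,"ay":0,"az":0,"jaw":0},{"tx":0,"ty":0,"tz":0,"ax":0,"ay":0,"az":0,"jaw":-0.2},{"tx":0,"ty":0,"tz":0,"ax":0,"ay":0,"az":0,"jaw":-0.5},{"tx":0,"ty":0,"tz":0,"ax":0,"ay":0,"az":0,"jaw":-1},{"tx":0,"ty":0,"tz":0,"ax":0,"ay":0,"az":0,"jaw":-1}]'
python3 -m jog '[{"tx":0,"ty":0,"tz":-10,"ax":0,"ay":0,"az":0,"jaw":-1},{"tx":0,"ty":0,"tz":-35,"ax":0,"ay":0,"az":0,"jaw":-1},{"tx":0,"ty":0,"tz":-35,"ax":0,"ay":0,"az":0,"jaw":-1},{"tx":0,"ty":0,"tz":-40,"ax":0,"ay":0,"az":0,"jaw":-1}]'
python3 d.py 458 236 155
python3 - <<'E'
from h import *
c=capture('scene'); cv2.imwrite('pics/s1.png',c['color'][80:360,150:450,::-1])
E
```

```text
time_s: 10.0
eef_pos: [623.3, 83.9, 32.8]
ee_rot: [-0.0, 0.637, 0.771, -0.0]
force: [-0.0, -0.6, 0.2]
grip_width: 1.0
grip_force: 0.0
time_s: 10.5
eef_pos: [623.2, 83.9, 154.6]
ee_rot: [0.0, 0.637, 0.771, 0.0]
force: [0.9, -0.6, 0.8]
grip_width: 1.0
grip_force: 0.0
tool shift [ 180.5 -133.5   -0.4] yaw 1.761 pos [623.2  83.9 154.6] tilt [ 0. -0. -1.] t 10.5 F [ 0.9 -0.6  0.8] w 1.0 gf 0.0 j6 -0.24
```

View pics/s1.png

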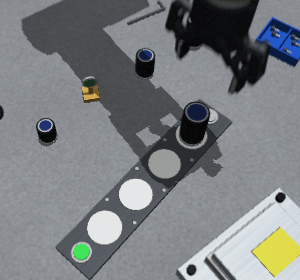

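Lens_4 stands on pad_a (crop 193,120). Lens_3 is next.

```bash

python3 -m jog '[{"tx":30,"ty":-22,"tz":0,"ax":0,"ay":0,"az":0,"jaw":-1},{"tx":32,"ty":-24,"tz":0,"ax":0,"ay":0,"az":0,"jaw":-1},{"tx":32,"ty":-24,"tz":0,"ax":0,"ay":0,"az":0,"jaw":-1},{"tx":32,"ty":-24,"tz":0,"ax":0,"ay":0,"az":0,"jaw":-1},{"tx":32,"ty":-24,"tz":0,"ax":0,"ay":0,"az":0,"jaw":-1}]'
python3 -m jog '[{"tx":22.5,"ty":-15.5,"tz":10,"ax":0,"ay":0,"az":0,"jaw":-1},{"tx":0,"ty":0,"tz":0,"ax":0,"ay":0,"az":0,"jaw":-1},{"tx":0,"ty":0,"tz":0,"ax":0,"ay":0,"az":0,"jaw":-1}]' >/dev/null
python3 d.py 458 236 15
python3 - <<'E'
from h import *
T=pose(); c=capture('wrist'); cv2.imwrite('pics/w3.png',c['color'][100:320,160:400,::-1]); np.set_printoptions(precision=1,suppress=True)
for r in find_in('lens_3','wrist'):
    print(round(r['conf'],2),np.array(r['centre']),at_z(c,r['centre'],64,T))
E
```

```text
time_s: 11.18
eef_pos: [476.7, 217.6, 153.5]
ee_rot: [0.0, 0.637, 0.771, 0.0]
force: [0.3, -0.0, 0.3]
grip_width: 1.0
grip_force: 0.0
tool shift [  0.6  -1.  128.5] yaw 1.761 pos [458.9 235.6 143.5] tilt [ 0.001  0.    -1.   ] t 11.55 F [-0.6 -0.2 -0.4] w 1.0 gf 0.0 j6 0.06
0.7 [255.4 316. ] [456.5 132.2  64. ]
0.6 [281.7 199.7] [459.4 243.3  64. ]
```

View pics/w3.png

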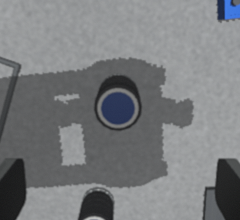

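Lens_3 top is at full-frame (278,208) ≈ (456.5,236). I'll descend and grip.

```bash

python3 -m jog '[{"tx":0.5,"ty":-1.5,"tz":22,"ax":0,"ay":0,"az":0,"jaw":-1},{"tx":0,"ty":0,"tz":36,"ax":0,"ay":0,"az":0,"jaw":-1},{"tx":0,"ty":0,"tz":35,"ax":0,"ay":0,"az":0,"jaw":-1},{"tx":0,"ty":0,"tz":23,"ax":0,"ay":0,"az":0,"jaw":-1},{"tx":0,"ty":0,"tz":12,"ax":0,"ay":0,"az":0,"jaw":-1}]'
python3 -m jog '[{"tx":0,"ty":0,"tz":0,"ax":0,"ay":0,"az":0,"jaw":-0.2},{"tx":0,"ty":0,"tz":0,"ax":0,"ay":0,"az":0,"jaw":0},{"tx":0,"ty":0,"tz":0,"ax":0,"ay":0,"az":0,"jaw":0.3},{"tx":0,"ty":0,"tz":0,"ax":0,"ay":0,"az":0,"jaw":1},{"tx":0,"ty":0,"tz":0,"ax":0,"ay":0,"az":0,"jaw":1}]' 35
python3 -m jog '[{"tx":0,"ty":0,"tz":0,"ax":0,"ay":0,"az":0,"jaw":1},{"tx":0,"ty":0,"tz":0,"ax":0,"ay":0,"az":0,"jaw":1}]'
python3 -m jog '[{"tx":0,"ty":0,"tz":-5,"ax":0,"ay":0,"az":0,"jaw":1},{"tx":0,"ty":0,"tz":-20,"ax":0,"ay":0,"az":0,"jaw":1},{"tx":0,"ty":0,"tz":-35,"ax":0,"ay":0,"az":0,"jaw":1},{"tx":0,"ty":0,"tz":-40,"ax":0,"ay":0,"az":0,"jaw":1},{"tx":0,"ty":0,"tz":-25,"ax":0,"ay":0,"az":0,"jaw":1}]'
python3 d.py 637 11 120
```

```text
time_s: 12.28
eef_pos: [456.8, 235.6, 14.0]
ee_rot: [-0.0, 0.637, 0.771, -0.0]
force: [-1.0, -0.6, 0.5]
grip_width: 0.995
grip_force: 0.0
time_s: 12.9
eef_pos: [457.3, 236.3, 16.0]
ee_rot: [0.001, 0.637, 0.771, 0.001]
force: [-1.4, -1.1, 6.4]
grip_width: 0.452
grip_force: 34.9
time_s: 13.15
eef_pos: [457.3, 236.3, 16.0]
ee_rot: [0.001, 0.637, 0.771, 0.001]
force: [-1.5, -0.6, 6.6]
grip_width: 0.453
grip_force: 34.9
time_s: 13.78
eef_pos: [456.9, 236.3, 142.0]
ee_rot: [0.001, 0.637, 0.771, 0.001]
force: [0.6, -0.0, -2.1]
grip_width: 0.454
grip_force: 35.5
tool shift [-255.2  134.3   22.3] yaw 1.761 pos [456.9 236.3 142. ] tilt [ 0.002  0.001 -1.   ] t 13.78 F [ 0.6 -0.  -2.1] w 0.454 gf 35.5 j6 0.06
```

```bash

python3 -m jog '[{"tx":-20,"ty":10,"tz":0,"ax":0,"ay":0,"az":0,"jaw":1},{"tx":-34,"ty":18,"tz":0,"ax":0,"ay":0,"az":0,"jaw":1},{"tx":-34,"ty":18,"tz":0,"ax":0,"ay":0,"az":0,"jaw":1},{"tx":-34,"ty":18,"tz":0,"ax":0,"ay":0,"az":0,"jaw":1},{"tx":-34,"ty":18,"tz":0,"ax":0,"ay":0,"az":0,"jaw":1}]'
python3 -m jog '[{"tx":-34,"ty":18,"tz":0,"ax":0,"ay":0,"az":0,"jaw":1},{"tx":-34,"ty":18,"tz":0,"ax":0,"ay":0,"az":0,"jaw":1},{"tx":-31,"ty":16,"tz":5,"ax":0,"ay":0,"az":0,"jaw":1},{"tx":0,"ty":0,"tz":20,"ax":0,"ay":0,"az":0,"jaw":1},{"tx":0,"ty":0,"tz":5,"ax":0,"ay":0,"az":0,"jaw":1}]'
python3 -m jog '[{"tx":0,"ty":0,"tz":0,"ax":0,"ay":0,"az":0,"jaw":1},{"tx":0,"ty":0,"tz":0,"ax":0,"ay":0,"az":0,"jaw":1}]' >/dev/null
python3 d.py 637.1 11 28
python3 - <<'E'
from h import *
c=capture('wrist'); cv2.imwrite('pics/w4.png',c['color'][100:400,160:400,::-1])
E
```

```text
time_s: 14.4
eef_pos: [567.1, 97.4, 140.1]
ee_rot: [-0.0, 0.637, 0.771, 0.0]
force: [-0.3, -0.3, -1.2]
grip_width: 0.454
grip_force: 35.5
time_s: 15.02
eef_pos: [635.5, 11.0, 108.6]
ee_rot: [-0.001, 0.637, 0.771, -0.001]
force: [-0.5, 0.3, -1.1]
grip_width: 0.456
grip_force: 35.6
tool shift [-0.4  0.3 82.9] yaw 1.761 pos [636.6  11.4 110.9] tilt [ 0.001 -0.    -1.   ] t 15.28 F [ 0.1  0.5 -1.3] w 0.448 gf 35.6 j6 -0.36
```

View pics/w4.png

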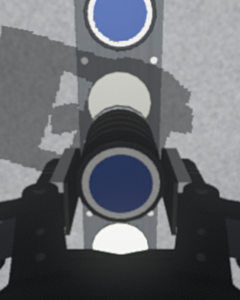

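Lens_3 is aligned above pad_b (crop 120,95), and lens_4 stands on pad_a behind it. I'll lower it.

```bash

python3 -m jog '[{"tx":-0.4,"ty":0.3,"tz":18,"ax":0,"ay":0,"az":0,"jaw":1},{"tx":0,"ty":0,"tz":25,"ax":0,"ay":0,"az":0,"jaw":1},{"tx":0,"ty":0,"tz":20,"ax":0,"ay":0,"az":0,"jaw":1},{"tx":0,"ty":0,"tz":10,"ax":0,"ay":0,"az":0,"jaw":1},{"tx":0,"ty":0,"tz":4,"ax":0,"ay":0,"az":0,"jaw":1}]'
python3 -m jog '[{"tx":0,"ty":0,"tz":1,"ax":0,"ay":0,"az":0,"jaw":1},{"tx":0,"ty":0,"tz":1,"ax":0,"ay":0,"az":0,"jaw":1},{"tx":0,"ty":0,"tz":0,"ax":0,"ay":0,"az":0,"jaw":1}]'
python3 -m jog '[{"tx":0,"ty":0,"tz":1,"ax":0,"ay":0,"az":0,"jaw":1},{"tx":0,"ty":0,"tz":0,"ax":0,"ay":0,"az":0,"jaw":1}]'
```

```text
time_s: 15.95
eef_pos: [636.5, 10.8, 32.2]
ee_rot: [-0.0, 0.637, 0.771, -0.0]
force: [-0.2, 0.6, -1.0]
grip_width: 0.451
grip_force: 35.6
time_s: 16.32
eef_pos: [636.9, 10.7, 31.3]
ee_rot: [0.0, 0.637, 0.771, 0.0]
force: [0.4, -0.1, -0.8]
grip_width: 0.454
grip_force: 35.6
time_s: 16.58
eef_pos: [636.7, 10.7, 29.9]
ee_rot: [-0.0, 0.637, 0.771, 0.0]
force: [-1.1, 0.6, -1.5]
grip_width: 0.452
grip_force: 35.6
```

```bash

python3 -m jog '[{"tx":0,"ty":0,"tz":1,"ax":0,"ay":0,"az":0,"jaw":1},{"tx":0,"ty":0,"tz":0,"ax":0,"ay":0,"az":0,"jaw":1}]'
python3 -m jog '[{"tx":0,"ty":0,"tz":1,"ax":0,"ay":0,"az":0,"jaw":1},{"tx":0,"ty":0,"tz":0,"ax":0,"ay":0,"az":0,"jaw":1}]'
```

```text
time_s: 16.82
eef_pos: [636.6, 10.7, 28.8]
ee_rot: [-0.0, 0.637, 0.771, -0.0]
force: [1.0, -0.3, -0.7]
grip_width: 0.455
grip_force: 35.6
time_s: 17.08
eef_pos: [636.8, 10.7, 28.1]
ee_rot: [0.0, 0.637, 0.771, 0.0]
force: [-0.9, -0.2, 0.5]
grip_width: 0.455
grip_force: 35.7
```

```bash

python3 -m jog '[{"tx":0,"ty":0,"tz":0.3,"ax":0,"ay":0,"az":0,"jaw":0},{"tx":0,"ty":0,"tz":0,"ax":0,"ay":0,"az":0,"jaw":-0.2},{"tx":0,"ty":0,"tz":0,"ax":0,"ay":0,"az":0,"jaw":-0.5},{"tx":0,"ty":0,"tz":0,"ax":0,"ay":0,"az":0,"jaw":-1},{"tx":0,"ty":0,"tz":0,"ax":0,"ay":0,"az":0,"jaw":-1}]'
python3 -m jog '[{"tx":0,"ty":0,"tz":-10,"ax":0,"ay":0,"az":0,"jaw":-1},{"tx":0,"ty":0,"tz":-40,"ax":0,"ay":0,"az":0,"jaw":-1},{"tx":0,"ty":0,"tz":-40,"ax":0,"ay":0,"az":0,"jaw":-1},{"tx":0,"ty":0,"tz":-20,"ax":0,"ay":0,"az":0,"jaw":-1},{"tx":15,"ty":-20,"tz":0,"ax":0,"ay":0,"az":0,"jaw":-1}]'
python3 -m jog '[{"tx":25,"ty":-30,"tz":0,"ax":0,"ay":0,"az":0,"jaw":-1},{"tx":25,"ty":-30,"tz":0,"ax":0,"ay":0,"az":0,"jaw":-1},{"tx":25,"ty":-30,"tz":0,"ax":0,"ay":0,"az":0,"jaw":-1},{"tx":25,"ty":-30,"tz":0,"ax":0,"ay":0,"az":0,"jaw":-1},{"tx":15,"ty":-15,"tz":0,"ax":0,"ay":0,"az":0,"jaw":-1}]'
python3 -m jog '[{"tx":0,"ty":0,"tz":0,"ax":0,"ay":0,"az":0,"jaw":-1},{"tx":0,"ty":0,"tz":0,"ax":0,"ay":0,"az":0,"jaw":-1}]' >/dev/null
python3 d.py 459 108.6 9
python3 - <<'E'
from h import *
T=pose(); c=capture('wrist'); cv2.imwrite('pics/w5.png',c['color'][60:380,160:400,::-1]); np.set_printoptions(precision=1,suppress=True)
for r in find_in('lens_2','wrist'):
    print(round(r['conf'],2),np.array(r['centre']),at_z(c,r['centre'],52,T))
E
```

```text
time_s: 17.7
eef_pos: [636.7, 10.7, 27.6]
ee_rot: [-0.0, 0.637, 0.771, 0.0]
force: [-0.9, -0.1, -1.4]
grip_width: 1.002
grip_force: 0.0
time_s: 18.32
eef_pos: [615.4, 21.1, 140.0]
ee_rot: [0.002, 0.637, 0.771, 0.001]
force: [0.5, 0.2, -1.0]
grip_width: 0.999
grip_force: 0.0
time_s: 18.95
eef_pos: [458.7, 109.9, 138.5]
ee_rot: [0.0, 0.637, 0.771, 0.0]
force: [-0.2, -1.3, 0.1]
grip_width: 0.998
grip_force: 0.0
tool shift [  0.3  -1.9 129. ] yaw 1.761 pos [460.8 108.7 138.1] tilt [ 0.001 -0.    -1.   ] t 19.2 F [ 1.  -0.  -0.2] w 1.0 gf 0.0 j6 -0.21
0.91 [275.9 199.4] [456.7 114.2  52. ]
0.89 [457.8 270. ] [628.   81.3  52. ]
```

View pics/w5.png

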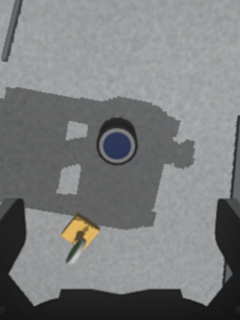

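Lens_2's top is at (276,205) ≈ (457,109). The target is well clear at full-frame (238,290). I'll descend, grip and lift.

```bash

python3 -m jog '[{"tx":0.7,"ty":-3,"tz":22,"ax":0,"ay":0,"az":0,"jaw":-1},{"tx":0,"ty":0,"tz":36,"ax":0,"ay":0,"az":0,"jaw":-1},{"tx":0,"ty":0,"tz":35,"ax":0,"ay":0,"az":0,"jaw":-1},{"tx":0,"ty":0,"tz":23,"ax":0,"ay":0,"az":0,"jaw":-1},{"tx":0,"ty":0,"tz":12,"ax":0,"ay":0,"az":0,"jaw":-1}]'
python3 -m jog '[{"tx":0,"ty":0,"tz":0,"ax":0,"ay":0,"az":0,"jaw":-0.2},{"tx":0,"ty":0,"tz":0,"ax":0,"ay":0,"az":0,"jaw":0},{"tx":0,"ty":0,"tz":0,"ax":0,"ay":0,"az":0,"jaw":0.3},{"tx":0,"ty":0,"tz":0,"ax":0,"ay":0,"az":0,"jaw":1},{"tx":0,"ty":0,"tz":0,"ax":0,"ay":0,"az":0,"jaw":1}]' 30
python3 -m jog '[{"tx":0,"ty":0,"tz":0,"ax":0,"ay":0,"az":0,"jaw":1},{"tx":0,"ty":0,"tz":0,"ax":0,"ay":0,"az":0,"jaw":1}]'
python3 -m jog '[{"tx":0,"ty":0,"tz":-5,"ax":0,"ay":0,"az":0,"jaw":1},{"tx":0,"ty":0,"tz":-20,"ax":0,"ay":0,"az":0,"jaw":1},{"tx":0,"ty":0,"tz":-35,"ax":0,"ay":0,"az":0,"jaw":1},{"tx":0,"ty":0,"tz":-40,"ax":0,"ay":0,"az":0,"jaw":1},{"tx":0,"ty":0,"tz":-25,"ax":0,"ay":0,"az":0,"jaw":1}]'
python3 d.py 651.8 -62.5 110
```

```text
time_s: 19.92
eef_pos: [456.8, 108.9, 8.5]
ee_rot: [-0.001, 0.637, 0.771, -0.0]
force: [-0.4, -0.4, -0.6]
grip_width: 1.001
grip_force: 0.0
time_s: 20.55
eef_pos: [457.5, 109.2, 10.5]
ee_rot: [0.001, 0.637, 0.771, 0.001]
force: [-1.5, -0.2, 6.5]
grip_width: 0.405
grip_force: 29.5
time_s: 20.8
eef_pos: [457.5, 109.2, 10.5]
ee_rot: [0.001, 0.637, 0.771, 0.001]
force: [-0.7, 0.2, 7.5]
grip_width: 0.401
grip_force: 29.5
time_s: 21.42
eef_pos: [457.1, 109.3, 136.6]
ee_rot: [0.001, 0.637, 0.771, 0.001]
force: [0.1, 0.1, -2.1]
grip_width: 0.403
grip_force: 30.2
tool shift [-205.4  158.7   27. ] yaw 1.761 pos [457.1 109.3 136.6] tilt [ 0.002 -0.    -1.   ] t 21.43 F [ 0.1  0.1 -2.1] w 0.403 gf 30.2 j6 -0.21
```

```bash

python3 -m jog '[{"tx":-16,"ty":12,"tz":0,"ax":0,"ay":0,"az":0,"jaw":1},{"tx":-28,"ty":21,"tz":0,"ax":0,"ay":0,"az":0,"jaw":1},{"tx":-28,"ty":22,"tz":0,"ax":0,"ay":0,"az":0,"jaw":1},{"tx":-28,"ty":22,"tz":0,"ax":0,"ay":0,"az":0,"jaw":1},{"tx":-28,"ty":22,"tz":0,"ax":0,"ay":0,"az":0,"jaw":1}]' >/dev/null
python3 -m jog '[{"tx":-28,"ty":22,"tz":0,"ax":0,"ay":0,"az":0,"jaw":1},{"tx":-28,"ty":22,"tz":0,"ax":0,"ay":0,"az":0,"jaw":1},{"tx":-21,"ty":16,"tz":5,"ax":0,"ay":0,"az":0,"jaw":1},{"tx":0,"ty":0,"tz":20,"ax":0,"ay":0,"az":0,"jaw":1},{"tx":0,"ty":0,"tz":5,"ax":0,"ay":0,"az":0,"jaw":1}]'
python3 -m jog '[{"tx":0,"ty":0,"tz":0,"ax":0,"ay":0,"az":0,"jaw":1},{"tx":0,"ty":0,"tz":0,"ax":0,"ay":0,"az":0,"jaw":1}]' >/dev/null
python3 d.py 651.8 -62.5 22.5
python3 - <<'E'
from h import *
c=capture('wrist'); cv2.imwrite('pics/w6.png',c['color'][100:400,160:400,::-1])
E
```

```text
time_s: 22.68
eef_pos: [650.8, -62.8, 101.5]
ee_rot: [-0.002, 0.637, 0.771, -0.001]
force: [-0.3, 0.7, -1.6]
grip_width: 0.401
grip_force: 30.2
tool shift [-0.3 -0.3 82.8] yaw 1.761 pos [652.  -62.1 105.3] tilt [ 0.001 -0.    -1.   ] t 22.93 F [-0.2  0.8 -0.6] w 0.4 gf 30.2 j6 -0.46
```

View pics/w6.png

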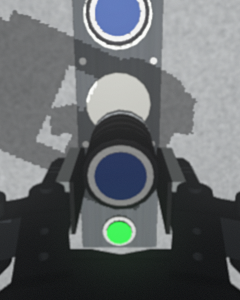

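Lens_2 is over pad_c (crop 118,98), lens_3 is behind on pad_b and the green button is at (119,232). I'll lower it.

```bash

python3 -m jog '[{"tx":0,"ty":0,"tz":18,"ax":0,"ay":0,"az":0,"jaw":1},{"tx":0,"ty":0,"tz":25,"ax":0,"ay":0,"az":0,"jaw":1},{"tx":0,"ty":0,"tz":21,"ax":0,"ay":0,"az":0,"jaw":1},{"tx":0,"ty":0,"tz":11,"ax":0,"ay":0,"az":0,"jaw":1},{"tx":0,"ty":0,"tz":4,"ax":0,"ay":0,"az":0,"jaw":1}]'
python3 -m jog '[{"tx":0,"ty":0,"tz":1,"ax":0,"ay":0,"az":0,"jaw":1},{"tx":0,"ty":0,"tz":1,"ax":0,"ay":0,"az":0,"jaw":1},{"tx":0,"ty":0,"tz":0,"ax":0,"ay":0,"az":0,"jaw":1}]'
python3 -m jog '[{"tx":0,"ty":0,"tz":1,"ax":0,"ay":0,"az":0,"jaw":1},{"tx":0,"ty":0,"tz":0,"ax":0,"ay":0,"az":0,"jaw":1}]'
```

```text
time_s: 23.6
eef_pos: [651.5, -61.9, 24.9]
ee_rot: [-0.0, 0.637, 0.771, -0.0]
force: [-0.4, 0.4, 0.1]
grip_width: 0.4
grip_force: 30.2
time_s: 23.98
eef_pos: [651.9, -62.1, 24.0]
ee_rot: [0.0, 0.637, 0.771, 0.0]
force: [-0.1, -1.0, -1.3]
grip_width: 0.405
grip_force: 30.2
time_s: 24.22
eef_pos: [651.7, -62.1, 22.7]
ee_rot: [0.0, 0.637, 0.771, 0.0]
force: [-0.6, -0.3, -0.4]
grip_width: 0.405
grip_force: 30.3
```

```bash

python3 -m jog '[{"tx":0,"ty":0,"tz":0.6,"ax":0,"ay":0,"az":0,"jaw":1},{"tx":0,"ty":0,"tz":0,"ax":0,"ay":0,"az":0,"jaw":1}]'
python3 -m jog '[{"tx":0,"ty":0,"tz":0,"ax":0,"ay":0,"az":0,"jaw":0},{"tx":0,"ty":0,"tz":0,"ax":0,"ay":0,"az":0,"jaw":-0.2},{"tx":0,"ty":0,"tz":0,"ax":0,"ay":0,"az":0,"jaw":-0.5},{"tx":0,"ty":0,"tz":0,"ax":0,"ay":0,"az":0,"jaw":-1},{"tx":0,"ty":0,"tz":0,"ax":0,"ay":0,"az":0,"jaw":-1}]'
python3 -m jog '[{"tx":0,"ty":0,"tz":-10,"ax":0,"ay":0,"az":0,"jaw":-1},{"tx":0,"ty":0,"tz":-40,"ax":0,"ay":0,"az":0,"jaw":-1},{"tx":0,"ty":0,"tz":-40,"ax":0,"ay":0,"az":0,"jaw":-1},{"tx":0,"ty":0,"tz":-20,"ax":0,"ay":0,"az":0,"jaw":-1},{"tx":0,"ty":-20,"tz":0,"ax":0,"ay":0,"az":0,"jaw":-1}]'
python3 -m jog '[{"tx":-4,"ty":-36,"tz":0,"ax":0,"ay":0,"az":0,"jaw":-1},{"tx":-4,"ty":-38,"tz":0,"ax":0,"ay":0,"az":0,"jaw":-1},{"tx":-4,"ty":-38,"tz":0,"ax":0,"ay":0,"az":0,"jaw":-1},{"tx":-4,"ty":-38,"tz":0,"ax":0,"ay":0,"az":0,"jaw":-1},{"tx":-2,"ty":-20,"tz":0,"ax":0,"ay":0,"az":0,"jaw":-1}]'
python3 -m jog '[{"tx":0,"ty":0,"tz":0,"ax":0,"ay":0,"az":0,"jaw":-1},{"tx":0,"ty":0,"tz":0,"ax":0,"ay":0,"az":0,"jaw":-1}]' >/dev/null
python3 d.py 468 -115.5 4
python3 - <<'E'
from h import *
T=pose(); c=capture('wrist'); cv2.imwrite('pics/w7.png',c['color'][60:380,160:400,::-1]); np.set_printoptions(precision=1,suppress=True)
for r in find_in('lens_1','wrist'):
    print(round(r['conf'],2),np.array(r['centre']),at_z(c,r['centre'],40,T))
E
```

```text
time_s: 24.48
eef_pos: [651.9, -62.1, 22.6]
ee_rot: [0.0, 0.637, 0.771, 0.0]
force: [-0.4, -0.3, 5.2]
grip_width: 0.4
grip_force: 30.7
time_s: 25.1
eef_pos: [651.7, -62.1, 22.0]
ee_rot: [-0.0, 0.637, 0.771, -0.0]
force: [-0.6, -0.2, -0.1]
grip_width: 1.0
grip_force: 0.0
time_s: 25.72
eef_pos: [633.2, -66.0, 134.6]
ee_rot: [0.002, 0.637, 0.771, 0.001]
force: [0.6, -0.5, -0.2]
grip_width: 1.001
grip_force: 0.0
time_s: 26.35
eef_pos: [467.3, -116.0, 132.9]
ee_rot: [0.001, 0.637, 0.771, 0.0]
force: [0.5, -0.5, 0.1]
grip_width: 1.0
grip_force: 0.0
tool shift [  0.5  -1.4 128.5] yaw 1.761 pos [ 469.3 -115.6  132.5] tilt [ 0.001 -0.    -1.   ] t 26.6 F [0.6 0.6 0.1] w 0.999 gf 0.0 j6 -0.67
0.87 [278.5 199.5] [ 467.7 -111.3   40. ]
0.76 [507.6 181.8] [654.9 -59.7  40. ]
0.68 [516.1   7.3] [612.1  63.9  40. ]
0.61 [523.   87.4] [638.6  13.   40. ]
```

View pics/w7.png

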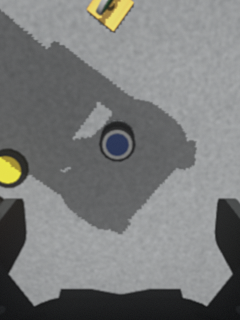

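Lens_1's top is at (277,204) ≈ (467,-115), and the yellow disc is clear of the fingers. I'll grip and lift.

```bash

python3 -m jog '[{"tx":0.8,"ty":-2,"tz":22,"ax":0,"ay":0,"az":0,"jaw":-1},{"tx":0,"ty":0,"tz":36,"ax":0,"ay":0,"az":0,"jaw":-1},{"tx":0,"ty":0,"tz":35,"ax":0,"ay":0,"az":0,"jaw":-1},{"tx":0,"ty":0,"tz":23,"ax":0,"ay":0,"az":0,"jaw":-1},{"tx":0,"ty":0,"tz":10,"ax":0,"ay":0,"az":0,"jaw":-1}]'
python3 -m jog '[{"tx":0,"ty":0,"tz":0,"ax":0,"ay":0,"az":0,"jaw":-0.2},{"tx":0,"ty":0,"tz":0,"ax":0,"ay":0,"az":0,"jaw":0},{"tx":0,"ty":0,"tz":0,"ax":0,"ay":0,"az":0,"jaw":0.3},{"tx":0,"ty":0,"tz":0,"ax":0,"ay":0,"az":0,"jaw":1},{"tx":0,"ty":0,"tz":0,"ax":0,"ay":0,"az":0,"jaw":1}]' 30
python3 -m jog '[{"tx":0,"ty":0,"tz":0,"ax":0,"ay":0,"az":0,"jaw":1},{"tx":0,"ty":0,"tz":0,"ax":0,"ay":0,"az":0,"jaw":1}]'
python3 -m jog '[{"tx":0,"ty":0,"tz":-5,"ax":0,"ay":0,"az":0,"jaw":1},{"tx":0,"ty":0,"tz":-20,"ax":0,"ay":0,"az":0,"jaw":1},{"tx":0,"ty":0,"tz":-35,"ax":0,"ay":0,"az":0,"jaw":1},{"tx":0,"ty":0,"tz":-40,"ax":0,"ay":0,"az":0,"jaw":1},{"tx":0,"ty":0,"tz":-10,"ax":0,"ay":0,"az":0,"jaw":1}]'
python3 d.py 666.5 -136 110
```

```text
time_s: 27.32
eef_pos: [466.3, -114.8, 4.8]
ee_rot: [-0.001, 0.637, 0.771, -0.0]
force: [0.5, -0.1, -0.5]
grip_width: 1.002
grip_force: 0.0
time_s: 27.95
eef_pos: [466.9, -115.5, 6.8]
ee_rot: [0.001, 0.637, 0.771, 0.0]
force: [-1.8, 0.0, 6.9]
grip_width: 0.34
grip_force: 29.2
time_s: 28.2
eef_pos: [466.9, -115.5, 6.8]
ee_rot: [0.001, 0.637, 0.771, 0.0]
force: [-1.4, -0.0, 6.2]
grip_width: 0.337
grip_force: 29.2
time_s: 28.82
eef_pos: [467.3, -115.6, 118.2]
ee_rot: [0.002, 0.637, 0.771, 0.0]
force: [0.5, 0.5, -1.0]
grip_width: 0.341
grip_force: 29.7
tool shift [-57.6 191.8   9. ] yaw 1.761 pos [ 467.3 -115.6  118.2] tilt [ 0.004 -0.002 -1.   ] t 28.82 F [ 0.5  0.5 -1. ] w 0.341 gf 29.7 j6 -0.68
```

Contact height will be about 18.8.

```bash

python3 -m jog '[{"tx":-6,"ty":20,"tz":0,"ax":0,"ay":0,"az":0,"jaw":1},{"tx":-11,"ty":36,"tz":0,"ax":0,"ay":0,"az":0,"jaw":1},{"tx":-11,"ty":36,"tz":0,"ax":0,"ay":0,"az":0,"jaw":1},{"tx":-11,"ty":36,"tz":0,"ax":0,"ay":0,"az":0,"jaw":1},{"tx":-11,"ty":36,"tz":0,"ax":0,"ay":0,"az":0,"jaw":1}]' >/dev/null
python3 -m jog '[{"tx":-7.5,"ty":28,"tz":5,"ax":0,"ay":0,"az":0,"jaw":1},{"tx":0,"ty":0,"tz":10,"ax":0,"ay":0,"az":0,"jaw":1},{"tx":0,"ty":0,"tz":0,"ax":0,"ay":0,"az":0,"jaw":1},{"tx":0,"ty":0,"tz":0,"ax":0,"ay":0,"az":0,"jaw":1}]' >/dev/null
python3 d.py 666.5 -136 18.8
python3 - <<'E'
from h import *
c=capture('wrist'); cv2.imwrite('pics/w8.png',c['color'][100:400,160:400,::-1])
E
```

```text
tool shift [-0.8  1.2 82.4] yaw 1.761 pos [ 665.2 -135.4  101.2] tilt [-0.  0. -1.] t 29.95 F [ 0.7 -0.5 -0.1] w 0.336 gf 29.8 j6 -0.56
```

View pics/w8.png

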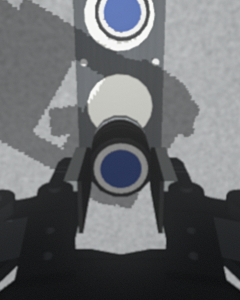

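Lens_1 is over pad_d (crop 120,100), with lens_2 standing on pad_c behind it (122,8). I'll lower it.

```bash

python3 -m jog '[{"tx":-0.8,"ty":1.2,"tz":18,"ax":0,"ay":0,"az":0,"jaw":1},{"tx":0,"ty":0,"tz":25,"ax":0,"ay":0,"az":0,"jaw":1},{"tx":0,"ty":0,"tz":20,"ax":0,"ay":0,"az":0,"jaw":1},{"tx":0,"ty":0,"tz":11,"ax":0,"ay":0,"az":0,"jaw":1},{"tx":0,"ty":0,"tz":4,"ax":0,"ay":0,"az":0,"jaw":1}]'
python3 -m jog '[{"tx":0,"ty":0,"tz":1,"ax":0,"ay":0,"az":0,"jaw":1},{"tx":0,"ty":0,"tz":1,"ax":0,"ay":0,"az":0,"jaw":1},{"tx":0,"ty":0,"tz":0,"ax":0,"ay":0,"az":0,"jaw":1}]'
python3 -m jog '[{"tx":0,"ty":0,"tz":1,"ax":0,"ay":0,"az":0,"jaw":1},{"tx":0,"ty":0,"tz":0,"ax":0,"ay":0,"az":0,"jaw":1}]'
```

```text
time_s: 30.62
eef_pos: [667.1, -136.0, 22.4]
ee_rot: [-0.0, 0.637, 0.771, -0.0]
force: [-0.3, -0.7, -1.2]
grip_width: 0.333
grip_force: 29.8
time_s: 31.0
eef_pos: [667.3, -136.0, 21.4]
ee_rot: [0.0, 0.637, 0.771, 0.0]
force: [-0.5, -0.2, -1.3]
grip_width: 0.338
grip_force: 29.8
time_s: 31.25
eef_pos: [667.1, -136.0, 20.0]
ee_rot: [0.0, 0.637, 0.771, 0.0]
force: [-0.4, 0.2, -0.5]
grip_width: 0.336
grip_force: 29.8
```

```bash

python3 -m jog '[{"tx":0,"ty":0,"tz":1,"ax":0,"ay":0,"az":0,"jaw":1},{"tx":0,"ty":0,"tz":0,"ax":0,"ay":0,"az":0,"jaw":1}]'
python3 -m jog '[{"tx":0,"ty":0,"tz":0.6,"ax":0,"ay":0,"az":0,"jaw":1},{"tx":0,"ty":0,"tz":0,"ax":0,"ay":0,"az":0,"jaw":1}]'
```

```text
time_s: 31.5
eef_pos: [667.2, -136.0, 19.1]
ee_rot: [0.0, 0.637, 0.771, 0.0]
force: [-0.1, -0.3, 0.1]
grip_width: 0.338
grip_force: 30.0
time_s: 31.75
eef_pos: [667.3, -136.1, 19.0]
ee_rot: [0.0, 0.637, 0.771, 0.0]
force: [-3.2, -0.5, 4.9]
grip_width: 0.33
grip_force: 30.9
```

Contact made. I'll release, retreat and check from above.

```bash

python3 -m jog '[{"tx":0,"ty":0,"tz":0,"ax":0,"ay":0,"az":0,"jaw":0},{"tx":0,"ty":0,"tz":0,"ax":0,"ay":0,"az":0,"jaw":-0.2},{"tx":0,"ty":0,"tz":0,"ax":0,"ay":0,"az":0,"jaw":-0.5},{"tx":0,"ty":0,"tz":0,"ax":0,"ay":0,"az":0,"jaw":-1},{"tx":0,"ty":0,"tz":0,"ax":0,"ay":0,"az":0,"jaw":-1}]'
python3 -m jog '[{"tx":0,"ty":0,"tz":-10,"ax":0,"ay":0,"az":0,"jaw":-1},{"tx":0,"ty":0,"tz":-40,"ax":0,"ay":0,"az":0,"jaw":-1},{"tx":0,"ty":0,"tz":-40,"ax":0,"ay":0,"az":0,"jaw":-1},{"tx":-30,"ty":-20,"tz":-20,"ax":0,"ay":0,"az":0,"jaw":-1},{"tx":-30,"ty":-35,"tz":0,"ax":0,"ay":0,"az":0,"jaw":-1}]' >/dev/null
python3 -m jog '[{"tx":-30,"ty":-40,"tz":0,"ax":0,"ay":0,"az":0,"jaw":-1},{"tx":-30,"ty":-40,"tz":0,"ax":0,"ay":0,"az":0,"jaw":-1},{"tx":-30,"ty":-40,"tz":0,"ax":0,"ay":0,"az":0,"jaw":-1},{"tx":-30,"ty":-40,"tz":0,"ax":0,"ay":0,"az":0,"jaw":-1},{"tx":0,"ty":0,"tz":0,"ax":0,"ay":0,"az":0,"jaw":-1}]'
python3 - <<'E'
from h import *
np.set_printoptions(precision=1,suppress=True)
c=capture('top'); M=w_from_c(c); save(c,'top1')
W=np.array([ray(c,(x,y)) for y in range(120,330) for x in range(100,460)])*c['depth'][120:330,100:460].reshape(-1,1)
W=W@M[:3,:3].T+M[:3,3]
for x,y,h in [(622.5,84,76),(637.1,11,64),(651.8,-62.5,52),(666.5,-136,40)]:
    s=W[(np.hypot(W[:,0]-x,W[:,1]-y)<37)&(W[:,2]>h+6)]
    print(h,len(s),(s.min(0)+s.max(0))/2-[x,y,12+h],s.max(0)-s.min(0))
for r in place_of('target_stand','top')[:1]: print(r,at_z(c,r['centre'],0))
E
```

```text
time_s: 32.38
eef_pos: [667.1, -136.0, 18.4]
ee_rot: [-0.0, 0.637, 0.771, 0.0]
force: [0.1, 0.6, -0.2]
grip_width: 1.003
grip_force: 0.0
time_s: 33.62
eef_pos: [488.2, -355.8, 129.3]
ee_rot: [0.001, 0.638, 0.77, -0.0]
force: [0.8, 0.1, 1.0]
grip_width: 1.0
grip_force: 0.0
76 383 [ 1.6 -1.5 -0.6] [42.7 42.9 10.2]
64 307 [ 1.2 -2.1  0. ] [39.7 38.   9.8]
52 244 [ 2.4  0.3 -0.8] [35.3 34.7 10.1]
40 186 [ 2.7 -0.4 -0.6] [31.2 31.  10.3]
{'centre': [284.1, 270.9], 'conf': 0.56} [444.9  -3.9   0. ]
```

View pics/top1.png

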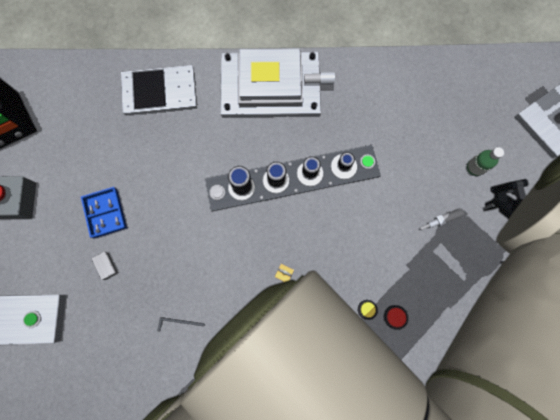

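The lenses stand on the four pads (240,182 to 345,163), within about 3 mm of centre, in the right order. The target is unmoved.

```bash
python3 -c "from rig import finish_job; print(finish_job())"
```

```text
the job is handed in; nothing more can be done
None
```

The job is handed in: all four lenses stand upright on their pads, shortest next to the green button and rising to the tallest, each measured within about 3 mm of its pad's centre; the calibration target was not moved, and the robot's clock stood at about 34 s of the 104 s allowed; no verdict came back.

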